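# Hang the lifting yoke on its pin until the safety latch snaps shut

### The job

Hang the yellow lifting yoke on the cross pin of the blue stand: press its mouth down over the pin until the pin is fully home and the red sprung safety latch has flipped shut behind it. Then tug the yoke upwards so that the shut latch pulls firmly on the pin (about 5 to 15 N beyond the yoke's weight), lower it again and leave it hanging free and still on the pin. Never load the stand with more than 35 N, and leave the other things on the bench where they are.

Things in the scene. Friction and masses are not known exactly. Their poses are not given: they have to be found in the camera images.
- yoke: Loose yellow lifting yoke, 0.55 to 0.85 kg: upright plate 20 mm thick (x), 144 mm wide (y), 154 mm tall, on two dark feet. Origin: centre of its underside; z up; x across the plate, along the pin when hung. Feet 44 (x) by 34 (y) by 18 mm tall at y = -55 and +55 mm, legs above them, arms at z 68 to 90 mm. Hangs upright by itself. Half a turn about z serves equally well.
- yoke_tab (a point): Grasp point on the dark steel tab on top of the yoke, 138 mm above its underside, on its centre line. The tab is 16 mm thick (yoke x), 34 mm wide (yoke y), from z = 108 to 154 mm; the plate below it is 20 mm thick and 60 mm wide.
- yoke_seat (a point): Where the pin's axis lies when fully home: 86 mm above the yoke's underside, on its centre line, in a V that centres the pin. It is the upper end of a slot 28 mm wide (yoke y -14 to +14 mm) open downwards; the slot's flared mouth begins 53 mm below this point, about 46 mm wide there.
- latch: Red safety latch of the yoke, a plate 25 mm long, 14 mm wide, 4 mm thick across the slot. Origin: its hinge, in the yoke at y = -12, z = 51 mm; shut, it points along the yoke's +y.
- latch_angle (a joint): Latch angle, rad: 0 = shut (cannot swing outwards), growing to 1.5 as its tip swings up into the slot. A spring shuts it. Pressing down on the pin opens it against up to about 11 N, more than its weight; it snaps back only when the pin is within about 9 mm of fully home. The caught yoke can then rise about 26 mm before the shut latch bears on the pin from below.
- stand: Blue stand, fixed. Origin on the bench under the middle of the pin; z up. Base x -95 to +75, y -95 to +95, 10 mm thick. Post x -83 to -53 mm, 50 mm wide, top at 142 mm. A round steel pin, 14 mm diameter, runs level from the post along +x at y = 0: free from x -40 to +52 mm, then a 24 mm collar to x 60 mm; a dark block (x -52 to -40, 36 mm wide, 28 mm tall) carries it.
- pin_nominal (a point): Point fixed to the stand, 130 mm above the bench: the nominal middle of the pin's axis, where the yoke's seat belongs (stand x = y = 0). The true pin axis is clamped anywhere from 13 mm below to 13 mm above this point, and no reading shows it: find fully home by touch.
- chuck: Bystander: steel drill chuck lying on the bench, 75 mm long, 42 mm diameter.
- screwdriver: Bystander: yellow-handled screwdriver lying on the bench.
- screwdriver2: Bystander: black-handled screwdriver lying on the bench.
- plug: Bystander: white mains plug, 80 mm long, 40 mm tall.
- tin: Bystander: closed tin, 72 mm diameter, 90 mm tall, upright.
Not all that is in view belongs to the job. Of the things shaped like the yoke, the yellow one is meant.

How it is judged:
By the outcome, as a careful person would: the job done as asked, in the order asked, and still so for the second after the job is handed in, with the robot touching nothing.
It also fails if it takes over 58 s, if anything falls off the work surface, if the arm or the gripper's body presses on something with over 40 N, if the wrist force passes 120 N, or if a joint passes its speed limit or range.

### The arm

A 7-joint arm with a two-finger parallel gripper is mounted at the origin on the work surface. World frame = base frame: x ahead of the robot, y to its left, z up, the work surface at z = 0. Lengths are in m, angles in rad, forces in N, time in s.
With the tool pointing down it reaches from about 0.425 to 0.925 m from the base axis. Payload 6.8 kg.
Tool frame: the origin (TCP) lies midway between the tips of the shut fingers; the grasp point (between the pads) lies 19 mm behind it; z points along the fingers, y is the direction in which the jaws open and shut (so a half turn about z gives the same grasp; the last joint's range is limited). The gripper opens to 85 mm and grips with 20 to 120 N. Pads are 22 mm wide; open, the fingers measure 114 mm over their backs; the gripper's body (76 mm by 85 mm) begins 54 mm behind the grasp point. The pads swing forward as they close: fully open they stand 13 mm farther back than shut.
Start: joints at [1.025, 0.477, 0.022, 1.555, -0.011, 1.109, -0.083], TCP at [0.286, -0.611, 0.231] pointing down, gripper open.
Joint ranges: [-2.96, 2.96], [-0.34, 2.1], [-1.41, 1.46], [0.24, 2.44], [-1.37, 4.51], [0.17, 1.92], [-2.96, 2.96]. Speed limits (rad/s): [2.39, 2.39, 3.14, 3.14, 3.14, 3.14, 3.14].

### API

Orientations are given as a unit quaternion [w, x, y, z].
In Python, from station import bot gives the robot as it stands. The module is installed in compiled form; this text tells all that it offers.
- The arm moves only by the tool play_rows, never from a script. Its argument "motion" is a list of rows, each a list of 2 entries, a list of its own where there are three numbers: the shift along the tool's x, y, z as a fraction of full scale, then the turn, a rotation vector about the tool's x, y, z as a fraction of full scale. In form: [[[tx, ty, tz], [rx, ry, rz]], ...]. A call has 1 to 8 rows; each row is the pose to reach, as a shift and turn from the pose measured when the call began, along the tool's axes at that moment, turning the shorter way round; what a row does not reach only later rows make up. Full scale, the value 1, is 400 mm for a shift and 360 degrees for a turn. A row lasts 1/10 s, in which the tool goes at most 50 mm and 8.59 degrees, less where a joint would pass 70% of its speed; a pose out of reach is approached as far as the arm can. A call with a number of a shift or a turn outside -1 to 1 is refused whole. A call with a gripper value outside its range is refused whole. "fingers" is the finger opening in mm, from 0 to 85.4, set as the call begins (left out, the last holds). The fingers move at their own pace and stop on an object; "grip_force" is the grip in N (left out, the last holds). Time passes only in rows, so rows that repeat a pose let the fingers close. It gives the time, the measured TCP pose, the force and the opening at its end, in the units of the state.
- bot.get_obs(): the state, without advancing time (a new reading comes with each control period).
- bot.read_camera(name): name is "side" or "top"; returns a dict with "pixels" (480x640x3 uint8, red, green, blue), "range_z" (480x640 float32, m along the optical axis (not along the pixel's ray), 0 where there is no reading), "fovy" (degrees; the focal length in pixels is half the picture's height over the tangent of half this angle, whatever the lens; pixels are square), "cx", "cy" (the principal point, pixels), "k1" (the pictures are not rectified: a ray, as slopes to the right and down, at radius r is drawn at 1 + k1 r^2 times it, then the intrinsics apply), "pose" (4x4, takes a point from camera to world coordinates). Camera axes: x right, y down, z forward; pixel columns grow to the right and rows downward; lengths in m; the calibration is good to about 2 mm. A picture is of the moment at which its call begins.
- bot.hand_in(): hands the job in, once; it reports no verdict.
The state is a dict: "t": time; "q": joint angles; "joint_vel": joint speeds; "joint_torque": joint torques, N m; "eef_pos": TCP position; "tool_rot": TCP orientation; "contact_force": force on the tool from outside, world axes, zero at the start; "torque": the same for the moment, N m; "gripper_width": opening from 0.0 (shut) to 1.0 (fully open).
Only numpy, scipy, OpenCV 4.12 (cv2) and the standard library are available. Lean on these libraries where they do the work, as an engineer would, in place of code of your own. Each camera call takes 0.05 s, during which the arm holds its last target.

## Working session

There is one attempt and no reset: what is moved stays moved. The work goes in short steps, Python scripts to look and compute and a tool call to move; the robot and the scene stay as the last step left them, time stands still between calls to the robot, and variables do not carry over. Pictures are saved under pics/ and viewed, and the job is handed in when it is done.

Besides the shell and the picture viewer there is one more tool, called as name(argument=value, ...), one argument or row to a line, values as JSON. play_rows: Moves the arm, as the interface text tells. Shift numbers are shares of 400 mm and turn numbers shares of 360 degrees, none past 1 either way. Its arguments: {"type":"object","properties":{"motion":{"type":"array"},"fingers":{"type":"number"},"grip_force":{"type":"number"}},"required":["motion"]}

```bash
mkdir -p pics
cat > h.py <<'E'
import numpy as np, cv2
from station import bot
def shot(n):
    return bot.read_camera(n)
def K(c):
    f=240/np.tan(np.radians(c['fovy'])/2); return f
def ray(c,u,v):
    f=K(c); x=(u-c['cx'])/f; y=(v-c['cy'])/f
    rd=np.hypot(x,y); r=rd
    for _ in range(30): r=rd/(1+c['k1']*r*r)
    s=r/rd if rd>0 else 1
    return np.array([x*s,y*s,1.0])
def pts(c,uv):
    P=np.array(c['pose']); out=[]
    for u,v in uv:
        z=c['range_z'][int(round(v)),int(round(u))]
        out.append((P@np.append(ray(c,u,v)*z,1))[:3] if z>0 else [np.nan]*3)
    return np.array(out)
def cloud(c):
    f=K(c); h,w=c['range_z'].shape
    u,v=np.meshgrid(np.arange(w),np.arange(h))
    x=(u-c['cx'])/f;y=(v-c['cy'])/f; rd=np.hypot(x,y); r=rd.copy()
    for _ in range(30): r=rd/(1+c['k1']*r*r)
    s=np.where(rd>0,r/np.maximum(rd,1e-9),1); z=c['range_z']
    p=np.stack([x*s*z,y*s*z,z],-1); P=np.array(c['pose'])
    q=p@P[:3,:3].T+P[:3,3]; q[z<=0]=np.nan
    return q
def onplane(c,u,v,z):
    P=np.array(c['pose']); d=P[:3,:3]@ray(c,u,v); o=P[:3,3]
    return o+d*(z-o[2])/d[2]
def save(c,fn):
    cv2.imwrite('pics/'+fn,c['pixels'][:,:,::-1])
E
python3 - <<'E'
from h import *
import pickle
for n in('top','side'):
    c=shot(n); save(c,n+'1.png'); pickle.dump(c,open(n+'1.pkl','wb'))
    print(n,c['fovy'],c['cx'],c['cy'],c['k1'],np.round(c['pose'],3))
o=bot.get_obs(); print({k:np.round(v,3) for k,v in o.items()})
E
```

```text
top 42.887438081683825 314.13093433060027 245.92018329097704 -0.03105367832353271 [[-0.005 -0.994  0.108  0.34 ]
 [-1.     0.006  0.008 -0.005]
 [-0.009 -0.108 -0.994  1.745]
 [ 0.     0.     0.     1.   ]]
side 52.82593524679416 314.3825305309082 235.5395941115663 -0.10832759110650143 [[-0.983 -0.129  0.127  0.366]
 [-0.181  0.741 -0.647  0.849]
 [-0.011 -0.659 -0.752  1.096]
 [ 0.     0.     0.     1.   ]]
{'t': np.float64(0.1), 'q': array([ 1.025,  0.478,  0.022,  1.556, -0.012,  1.109, -0.083]), 'joint_vel': array([ 0.001,  0.   ,  0.   , -0.003,  0.   ,  0.   , -0.001]), 'joint_torque': array([ 5.0000e-03, -5.9777e+01,  1.6140e+00, -2.8196e+01,  1.3000e-02,
        5.0000e-03, -0.0000e+00]), 'eef_pos': array([ 0.286, -0.611,  0.23 ]), 'tool_rot': array([-0.001,  0.976,  0.217, -0.   ]), 'contact_force': array([-0.062, -0.305,  0.208]), 'torque': array([-0.009, -0.018,  0.003]), 'gripper_width': np.float64(0.997)}
```

View pics/top1.png

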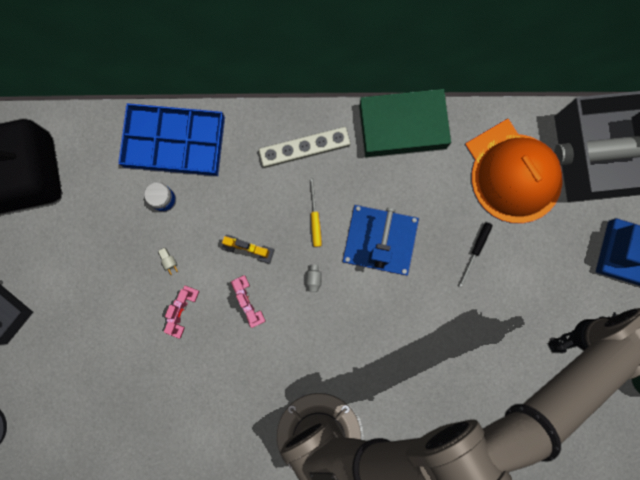

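View pics/side1.png

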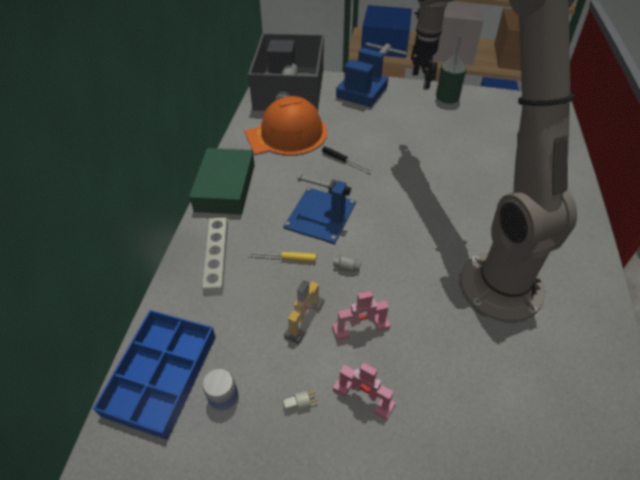

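Top view: the yellow yoke is at (246,249) and the blue pin stand at (381,240), with its post near (380,258) and the pin running up to (388,210). The pink yokes are decoys. Next I'll measure.

```bash
python3 - <<'E'
from h import *
import pickle
T=pickle.load(open('top1.pkl','rb'));S=pickle.load(open('side1.pkl','rb'))
for n,c in(('top',T),('side',S)):
    q=cloud(c); hsv=cv2.cvtColor(c['pixels'],cv2.COLOR_RGB2HSV)
    H,s,v=cv2.split(hsv)
    print(n,'bench z',np.nanmedian(q[330:360,250:260,2]))
    # yoke region by proximity in world
    Y=(H>15)&(H<35)&(s>120)&(v>60)
    B=(H>100)&(H<125)&(s>120)
    for nm,m,reg in(('yoke',Y,(0.4,0.65,0.1,0.4)),('stand',B,(0.4,0.75,-0.35,-0.02))):
        p=q[m]; p=p[np.isfinite(p[:,0])]
        p=p[(p[:,0]>reg[0])&(p[:,0]<reg[1])&(p[:,1]>reg[2])&(p[:,1]<reg[3])]
        print(nm,len(p),p.min(0).round(3),p.max(0).round(3))
        if nm=='yoke':
            for lo,hi in((.02,.06),(.06,.1),(.085,.095),(.1,.12),(.12,.16)):
                r=p[(p[:,2]>lo)&(p[:,2]<hi)]
                if len(r)>4:
                    print(lo,hi,len(r),r.mean(0).round(4),cv2.minAreaRect((r[:,:2]*1000).astype(np.float32)))
    # everything above bench in yoke region
    m=(q[...,0]>.38)&(q[...,0]<.65)&(q[...,1]>.1)&(q[...,1]<.3)
    # tab top
    r=q[m&(q[...,2]>.135)&(q[...,2]<.2)]; print('tab',len(r), r.mean(0) if len(r) else '', cv2.minAreaRect((r[:,:2]*1000).astype(np.float32)) if len(r)>3 else '')
    m=(q[...,0]>.38)&(q[...,0]<.75)&(q[...,1]>-.3)&(q[...,1]<-.05)
    r=q[m&(q[...,2]>.1)&(q[...,2]<.2)]
    print('pin/post',len(r),r.min(0),r.max(0))
    for x in np.arange(.42,.68,.01):
        k=r[abs(r[:,0]-x)<.005]
        if len(k): print(round(x,3),len(k),np.median(k[:,1]).round(4),k[:,1].min().round(3),k[:,1].max().round(3),np.median(k[:,2]).round(4),k[:,2].max().round(3))
E
python3 - <<'E'
import cv2
a=cv2.imread('pics/top1.png')
b=cv2.resize(a[190:310,200:440],None,fx=3.3,fy=3.3,interpolation=cv2.INTER_CUBIC);cv2.imwrite('pics/top1z.png',b)
a=cv2.imread('pics/side1.png')
b=cv2.resize(a[160:360,250:400],None,fx=3,fy=3,interpolation=cv2.INTER_CUBIC);cv2.imwrite('pics/side1z.png',b)
E
```

```text
top bench z 0.0008675860023004134
yoke 332 [ 0.496  0.136 -0.006] [0.555 0.275 0.138]
0.02 0.06 31 [0.5155 0.1954 0.0395] ((525.5742797851562, 200.42184448242188), (131.572998046875, 25.490659713745117), 71.72366333007812)
0.06 0.1 201 [0.5203 0.194  0.0886] ((523.2955932617188, 197.88047790527344), (125.43696594238281, 21.055925369262695), 72.66119384765625)
0.085 0.095 137 [0.5218 0.1954 0.0903] ((522.9014892578125, 198.0614013671875), (125.46286010742188, 19.84377670288086), 73.11429595947266)
0.1 0.12 72 [0.5189 0.1931 0.109 ] ((526.6171875, 210.28382873535156), (86.55286407470703, 19.12143325805664), 71.97726440429688)
stand 3476 [ 0.447 -0.287 -0.005] [ 0.647 -0.073  0.157]
tab 120 [0.48783107 0.19772224 0.15306587] ((456.78375244140625, 203.0380401611328), (35.34502410888672, 152.0458526611328), 85.59349060058594)
pin/post 590 [ 0.45736692 -0.20798096  0.10073769] [ 0.61713583 -0.14310313  0.15660923]
0.46 26 -0.1643 -0.177 -0.152 0.1429 0.153
0.47 50 -0.1677 -0.191 -0.152 0.1433 0.155
0.48 79 -0.1679 -0.192 -0.143 0.1428 0.15
0.49 80 -0.1686 -0.195 -0.143 0.1433 0.152
0.5 65 
[... 1348 characters left out ...]
 -0.146 0.1435 0.156
0.47 38 -0.1535 -0.187 -0.146 0.1433 0.151
0.48 78 -0.1562 -0.192 -0.135 0.138 0.149
0.49 76 -0.1471 -0.194 -0.137 0.1419 0.147
0.5 79 -0.1468 -0.195 -0.141 0.1414 0.151
0.51 66 -0.1577 -0.19 -0.143 0.1445 0.154
0.52 36 -0.1585 -0.192 -0.153 0.1448 0.153
0.53 15 -0.1713 -0.18 -0.168 0.1412 0.147
0.54 17 -0.1742 -0.181 -0.17 0.1407 0.146
0.55 15 -0.1759 -0.183 -0.173 0.1421 0.146
0.56 16 -0.1788 -0.188 -0.175 0.1409 0.145
0.57 17 -0.181 -0.189 -0.175 0.1425 0.148
0.58 16 -0.1828 -0.194 -0.178 0.1411 0.146
0.59 17 -0.1843 -0.196 -0.181 0.1404 0.147
0.6 15 -0.1889 -0.198 -0.184 0.1412 0.145
0.61 26 -0.1881 -0.205 -0.183 0.1433 0.154
0.62 6 -0.1875 -0.192 -0.183 0.1412 0.148
```

View pics/top1z.png

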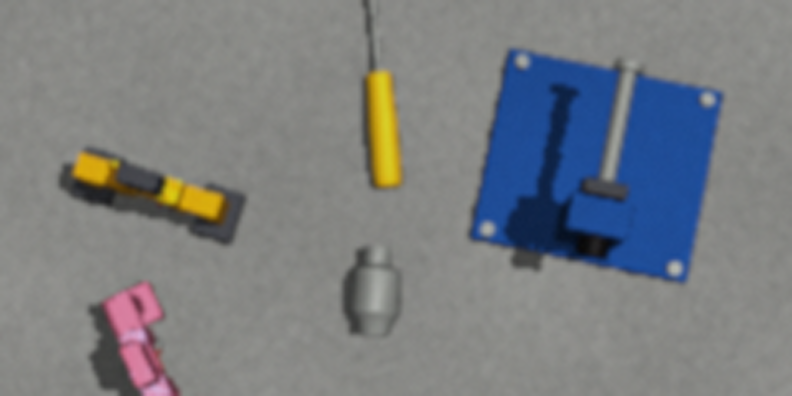

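View pics/side1z.png

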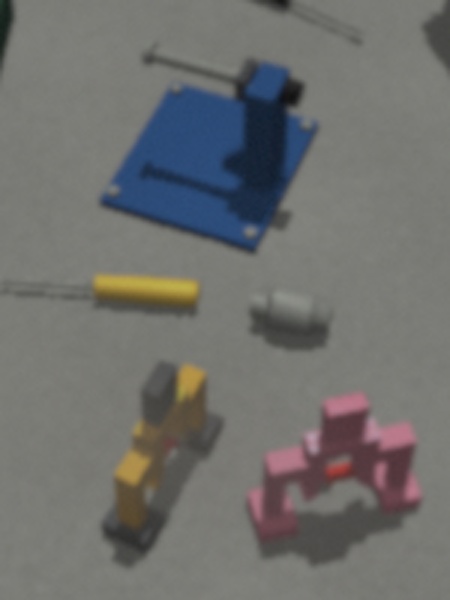

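Run:
```python
from h import *
import pickle
T=pickle.load(open('top1.pkl','rb'));S=pickle.load(open('side1.pkl','rb'))
for n,c in(('top',T),('side',S)):
    q=cloud(c); hsv=cv2.cvtColor(c['pixels'],cv2.COLOR_RGB2HSV);H,s,v=cv2.split(hsv)
    # base corners by ray to plane z=.01
    B=((H>100)&(H<125)&(s>100)&(q[...,2]<.03)&(q[...,0]>.42)&(q[...,0]<.7)&(q[...,1]>-.31)&(q[...,1]<-.04)).astype(np.uint8)
    cs=cv2.findContours(B,0,2)[0]; k=max(cs,key=cv2.contourArea).reshape(-1,2)
    w=np.array([onplane(c,u,v,.01)[:2] for u,v in k])*1000
    r=cv2.minAreaRect(w.astype(np.float32)); print(n,'base rect',r)
    # tab
    m=(abs(q[...,0]-.523)<.05)&(abs(q[...,1]-.2)<.06)&(q[...,2]>.14)&(q[...,2]<.17)
    mm=np.argwhere(m); p=q[m]
    print('tab',len(p),p.mean(0),np.median(p,0),cv2.minAreaRect((p[:,:2]*1000).astype(np.float32)))
    w=np.array([onplane(c,u,v,.154)[:2] for v,u in mm])*1000
    print(' ray',cv2.minAreaRect(w.astype(np.float32)))
    # arms top: z ~.09, all colours
    m=(abs(q[...,0]-.523)<.06)&(abs(q[...,1]-.2)<.1)&(q[...,2]>.08)&(q[...,2]<.1)
    mm=np.argwhere(m);w=np.array([onplane(c,u,v,.090)[:2] for v,u in mm])*1000
    print(' arms',len(w),cv2.minAreaRect(w.astype(np.float32)), np.median(q[m][:,2]))
    # plate top z=.108 shoulders
    m=(abs(q[...,0]-.523)<.06)&(abs(q[...,1]-.2)<.1)&(q[...,2]>.1)&(q[...,2]<.115)
    mm=np.argwhere(m);w=np.array([onplane(c,u,v,.108)[:2] for v,u in mm])*1000
    print(' shoulder',len(w),cv2.minAreaRect(w.astype(np.float32)))
    # feet
    m=(abs(q[...,0]-.523)<.06)&(abs(q[...,1]-.2)<.1)&(q[...,2]>.012)&(q[...,2]<.025)
    mm=np.argwhere(m);w=np.array([onplane(c,u,v,.018)[:2] for v,u in mm])*1000
    print(' feet',len(w),cv2.minAreaRect(w.astype(np.float32)))
    # pin: line fit with ray pixels
    m=(q[...,0]>.525)&(q[...,0]<.60)&(q[...,1]>-.22)&(q[...,1]<-.15)&(q[...,2]>.12)
    p=q[m]; print(' pin z med',np.median(p[:,2]),np.percentile(p[:,2],90), cv2.fitLine((p[:,:2]*1000).astype(np.float32),2,0,.01,.01).ravel(), cv2.minAreaRect((p[:,:2]*1000).astype(np.float32)))
    # post top
    m=(q[...,0]>.44)&(q[...,0]<.52)&(q[...,1]>-.22)&(q[...,1]<-.12)&(q[...,2]>.135)&(q[...,2]<.152)&(H>100)&(H<125)&(s>100)
    mm=np.argwhere(m);w=np.array([onplane(c,u,v,.142)[:2] for v,u in mm])*1000
    print(' post',len(w),cv2.minAreaRect(w.astype(np.float32)),np.median(q[m][:,2]))
```

```text
top base rect ((546.2482299804688, -180.71646118164062), (189.71075439453125, 169.70443725585938), 77.73246002197266)
tab 84 [0.52250828 0.19752915 0.15394223] [0.5222475  0.19753004 0.15416713] ((522.833251953125, 198.16806030273438), (35.4716911315918, 16.192039489746094), 70.68217468261719)
 ray ((522.6463623046875, 197.1678466796875), (35.66099548339844, 16.623172760009766), 73.71946716308594)
 arms 180 ((522.529541015625, 197.49755859375), (125.01364135742188, 20.442432403564453), 72.94664001464844) 0.09095192511709904
 shoulder 74 ((524.9642944335938, 210.200439453125), (85.5441665649414, 20.33513069152832), 75.60127258300781)
 feet 173 ((535.436767578125, 193.01168823242188), (188.22622680664062, 89.20711517333984), 81.73976135253906)
 pin z med 0.14139135711759387 0.1473026215444289 [ 9.7472888e-01 -2.2339121e-01  5.6237610e+02 -1.8506055e+02] ((563.0011596679688, -185.3965301513672), (14.130684852600098, 76.59788513183594), 77.7285385131836)
 post 250 ((487.5760803222656, -169.18521118164062), (50.41572952270508, 60.196964263916016), 84.86541748046875) 0.14344695320204381
si
[... 401 characters left out ...]

 arms 253 ((524.4308471679688, 202.45941162109375), (131.33331298828125, 26.897260665893555), 72.4418716430664) 0.09113825376075901
 shoulder 114 ((522.8460083007812, 201.83425903320312), (64.89146423339844, 23.57547950744629), 72.24409484863281)
 feet 236 ((522.4114379882812, 201.8608856201172), (147.0727996826172, 45.19978332519531), 71.72987365722656)
 pin z med 0.14151948223479238 0.1447760594503762 [ 9.7081053e-01 -2.3984773e-01  5.6247443e+02 -1.7998579e+02] ((563.1910400390625, -182.16415405273438), (15.89040470123291, 78.20064544677734), 77.6611099243164)
 post 145 ((493.3880310058594, -163.93191528320312), (56.1382942199707, 36.9042854309082), 86.31333923339844) 0.14332513716905837
```

```bash
cat > go.py <<'E'
import sys
from h import *
from scipy.spatial.transform import Rotation as R
# usage: go.py x y z yaw_of_tool_y_deg
def diff(x,y,z,yaw):
    o=bot.get_obs(); p=np.array(o['eef_pos']); w=o['tool_rot']; r=R.from_quat([w[1],w[2],w[3],w[0]])
    a=np.radians(yaw); best=None
    for s in(0,np.pi):
        yv=np.array([np.cos(a+s),np.sin(a+s),0]); zv=np.array([0,0,-1.]); xv=np.cross(yv,zv)
        t=R.from_matrix(np.stack([xv,yv,zv],1)); d=(r.inv()*t).as_rotvec()
        if best is None or np.linalg.norm(d)<np.linalg.norm(best): best=d
    sh=r.inv().apply(np.array([x,y,z])-p)
    print('pos',p.round(4),'tool x->',r.apply([1,0,0]).round(3),'y->',r.apply([0,1,0]).round(3),'z->',r.apply([0,0,1]).round(3))
    yy=r.apply([0,1,0]);print('yaw y',np.degrees(np.arctan2(yy[1],yy[0])).round(2),'F',np.round(o['contact_force'],2),'M',np.round(o['torque'],2),'t',o['t'],'grip',o['gripper_width'])
    print('shift mm',(sh*1000).round(1),'frac',(sh/.4).round(4),'turn deg',np.degrees(best).round(2),'frac',(best/2/np.pi).round(4))
if __name__=='__main__': diff(*map(float,sys.argv[1:5]))
E
python3 go.py .523 .2 .28 -17.3; python3 go.py .44 -.25 .27 -17.3
```

```text
pos [ 0.2859 -0.6109  0.2304] tool x-> [ 0.906  0.424 -0.   ] y-> [ 0.424 -0.906 -0.002] z-> [-0.001  0.001 -1.   ]
yaw y -64.91 F [-0.06 -0.3   0.21] M [-0.01 -0.02  0.  ] t 0.1 grip 0.9965481392915208
shift mm [ 558.5 -634.   -48.6] frac [ 1.3962 -1.5849 -0.1215] turn deg [-9.000e-02 -3.000e-02 -4.761e+01] frac [-2.000e-04 -1.000e-04 -1.323e-01]
pos [ 0.2859 -0.6109  0.2304] tool x-> [ 0.906  0.424 -0.   ] y-> [ 0.424 -0.906 -0.002] z-> [-0.001  0.001 -1.   ]
yaw y -64.91 F [-0.06 -0.3   0.21] M [-0.01 -0.02  0.  ] t 0.1 grip 0.9965481392915208
shift mm [ 292.5 -261.6  -39.2] frac [ 0.7313 -0.654  -0.098 ] turn deg [-9.000e-02 -3.000e-02 -4.761e+01] frac [-2.000e-04 -1.000e-04 -1.323e-01]
```

play_rows(
  motion=[
    [[0.09,-0.08,-0.05],[0,0,-0.0165]],
    [[0.18,-0.16,-0.1],[0,0,-0.033]],
    [[0.27,-0.24,-0.1],[0,0,-0.05]],
    [[0.36,-0.32,-0.1],[0,0,-0.066]],
    [[0.46,-0.41,-0.1],[0,0,-0.083]],
    [[0.55,-0.49,-0.1],[0,0,-0.1]],
    [[0.64,-0.57,-0.1],[0,0,-0.116]],
    [[0.73,-0.65,-0.1],[0,0,-0.132]],
  ],
  fingers=85,
)

```text
t: 0.9
eef_pos: [0.4404, -0.2495, 0.2707]
tool_rot: [-0.001, 0.805, 0.594, 0.0]
contact_force: [0.8, -0.1, -0.8]
gripper_width: 0.994
```

```bash
python3 go.py .523 .2 .25 -17.3
```

```text
pos [ 0.4404 -0.2495  0.2707] tool x-> [0.295 0.956 0.001] y-> [ 0.956 -0.295 -0.001] z-> [-0.001  0.001 -1.   ]
yaw y -17.15 F [ 0.78 -0.14 -0.81] M [ 0.01 -0.04 -0.01] t 0.9 grip 0.9938706205777813
shift mm [453.8 -53.6  21.3] frac [ 1.1346 -0.134   0.0532] turn deg [-0.08 -0.06  0.15] frac [-0.0002 -0.0002  0.0004]
```

play_rows(
  motion=[
    [[0.11,-0.015,0],[0,0,0]],
    [[0.22,-0.03,0],[0,0,0]],
    [[0.34,-0.045,0],[0,0,0]],
    [[0.46,-0.06,0],[0,0,0]],
    [[0.58,-0.075,0],[0,0,0]],
    [[0.7,-0.09,0],[0,0,0]],
    [[0.82,-0.1,0],[0,0,0]],
    [[0.94,-0.12,0],[0,0,0]],
  ],
)

```text
t: 1.7
eef_pos: [0.5055, 0.1254, 0.271]
tool_rot: [-0.001, 0.805, 0.593, -0.0]
contact_force: [1.4, -0.7, -0.1]
gripper_width: 0.997
```

```bash
python3 go.py .523 .2 .2 -17.3
```

```text
pos [0.5055 0.1254 0.271 ] tool x-> [0.296 0.955 0.001] y-> [ 0.955 -0.296 -0.001] z-> [-0.001  0.001 -1.   ]
yaw y -17.2 F [ 1.38 -0.69 -0.08] M [ 0.02 -0.02  0.02] t 1.7 grip 0.9965470189185611
shift mm [76.3 -5.3 71.1] frac [ 0.1909 -0.0132  0.1777] turn deg [-0.07 -0.04  0.1 ] frac [-0.0002 -0.0001  0.0003]
```

play_rows(
  motion=[
    [[0.1,-0.007,0],[0,0,0]],
    [[0.17,-0.011,0.05],[0,0,0]],
    [[0.191,-0.013,0.1],[0,0,0]],
    [[0.191,-0.013,0.15],[0,0,0]],
    [[0.191,-0.013,0.178],[0,0,0]],
    [[0.191,-0.013,0.178],[0,0,0]],
  ],
)

```text
t: 2.3
eef_pos: [0.522, 0.199, 0.1981]
tool_rot: [-0.001, 0.805, 0.593, -0.002]
contact_force: [0.3, 0.0, 0.6]
gripper_width: 0.993
```

```bash
python3 go.py .523 .2 .119 -17.3
python3 - <<'E'
from h import *
for n,b in(('top',(180,200,320,320)),('side',(220,230,380,370))):
    c=shot(n); a=c['pixels'][b[1]:b[3],b[0]:b[2],::-1]
    cv2.imwrite(f'pics/{n}2.png',cv2.resize(a,None,fx=4,fy=4,interpolation=cv2.INTER_CUBIC))
E
```

```text
pos [0.522  0.199  0.1981] tool x-> [ 0.296  0.955 -0.002] y-> [ 0.955 -0.296 -0.004] z-> [-0.004 -0.    -1.   ]
yaw y -17.21 F [0.32 0.   0.64] M [ 0.04 -0.03  0.02] t 2.3 grip 0.9925935176731298
shift mm [ 1.3  1.  79.1] frac [0.0034 0.0024 0.1977] turn deg [-0.23  0.1   0.09] frac [-0.0006  0.0003  0.0002]
```

View pics/top2.png

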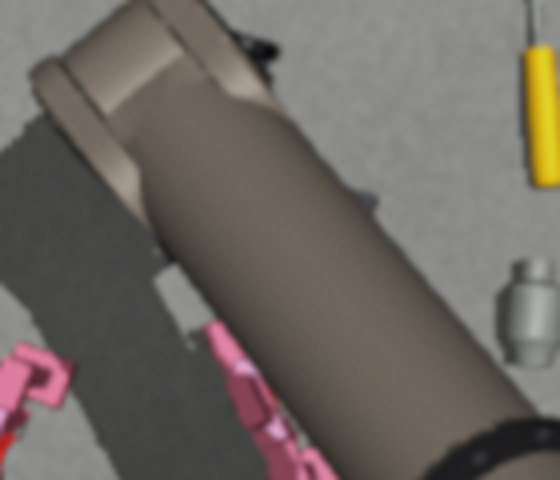

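View pics/side2.png

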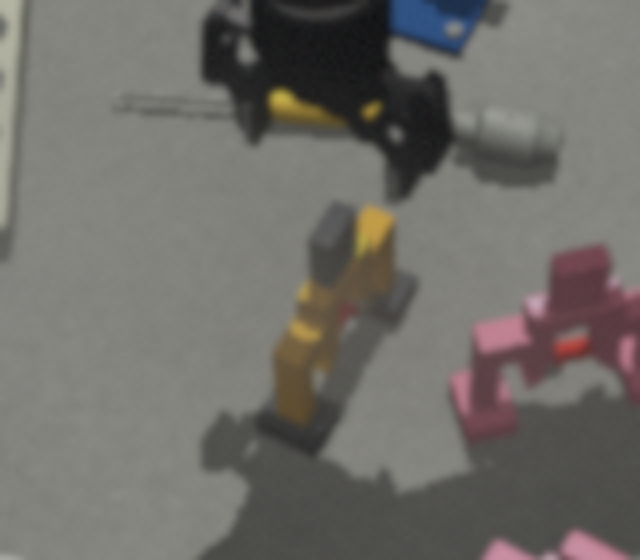

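play_rows(
  motion=[
    [[0.003,0.002,0.06],[0,0,0]],
    [[0.003,0.002,0.11],[0,0,0]],
    [[0.003,0.002,0.16],[0,0,0]],
    [[0.003,0.002,0.198],[0,0,0]],
    [[0.003,0.002,0.198],[0,0,0]],
    [[0.003,0.002,0.198],[0,0,0]],
  ],
)

```text
t: 3.0
eef_pos: [0.5249, 0.2009, 0.1219]
tool_rot: [-0.001, 0.805, 0.593, 0.0]
contact_force: [-0.1, 0.1, 0.4]
gripper_width: 0.996
```

play_rows(
  motion=[
    [[0,0,0],[0,0,0]],
    [[0,0,0],[0,0,0]],
    [[0,0,0],[0,0,0]],
    [[0,0,0],[0,0,0]],
    [[0,0,0],[0,0,0]],
    [[0,0,0],[0,0,0]],
    [[0,0,0],[0,0,0]],
    [[0,0,0],[0,0,0]],
  ],
  fingers=0,
  grip_force=90,
)

```text
t: 3.8
eef_pos: [0.5248, 0.2011, 0.1222]
tool_rot: [-0.001, 0.805, 0.593, 0.0]
contact_force: [-3.3, -0.9, 5.3]
gripper_width: 0.173
```

```bash
python3 go.py .523 .2 .25 -12.3
```

```text
pos [0.5248 0.2011 0.1222] tool x-> [0.296 0.955 0.001] y-> [ 0.955 -0.296 -0.   ] z-> [-0.     0.002 -1.   ]
yaw y -17.24 F [-3.29 -0.95  5.26] M [0.1  0.67 0.01] t 3.8 grip 0.17268560848660938
shift mm [  -1.4   -1.4 -127.8] frac [-0.0035 -0.0036 -0.3196] turn deg [-0.02 -0.09 -4.94] frac [-0.0001 -0.0002 -0.0137]
```

play_rows(
  motion=[
    [[0,0,-0.02],[0,0,0]],
    [[0,0,-0.06],[0,0,0]],
    [[0,0,-0.12],[0,0,0]],
    [[0,0,-0.2],[0,0,0]],
    [[0,0,-0.28],[0,0,0]],
    [[0,0,-0.36],[0,0,0]],
    [[0,0,-0.42],[0,0,0]],
    [[0,0,-0.45],[0,0,0]],
  ],
)

```text
t: 4.6
eef_pos: [0.5254, 0.2012, 0.3052]
tool_rot: [-0.0, 0.805, 0.593, 0.002]
contact_force: [0.9, 2.1, -5.6]
gripper_width: 0.174
```

play_rows(
  motion=[
    [[0,0,0],[0,0,0]],
    [[0,0,0],[0,0,0]],
    [[0,0,0],[0,0,0]],
    [[0,0,0],[0,0,0]],
  ],
)

```text
t: 5.0
eef_pos: [0.5248, 0.2008, 0.3037]
tool_rot: [-0.0, 0.805, 0.593, 0.001]
contact_force: [-0.6, 0.4, -5.9]
gripper_width: 0.17
```

```bash
python3 go.py .5573 -.182 .31 -12.3
python3 - <<'E'
from h import *
for n,b in(('top',(180,180,340,320)),('side',(220,200,380,340))):
    c=shot(n); a=c['pixels'][b[1]:b[3],b[0]:b[2],::-1]
    cv2.imwrite(f'pics/{n}3.png',cv2.resize(a,None,fx=4,fy=4,interpolation=cv2.INTER_CUBIC))
E
```

```text
pos [0.5248 0.2008 0.3037] tool x-> [0.296 0.955 0.002] y-> [ 0.955 -0.296  0.   ] z-> [ 0.001  0.002 -1.   ]
yaw y -17.23 F [-0.59  0.36 -5.92] M [ 0.02 -0.    0.  ] t 5.0 grip 0.17025416041267669
shift mm [-356.   144.5   -7. ] frac [-0.8899  0.3612 -0.0174] turn deg [ 0.03 -0.12 -4.93] frac [ 0.0001 -0.0003 -0.0137]
```

View pics/side3.png

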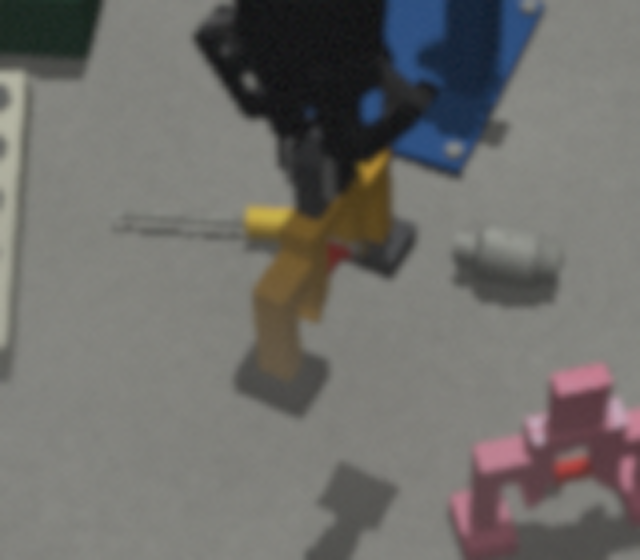

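play_rows(
  motion=[
    [[-0.04,0.016,-0.01],[0,0,0]],
    [[-0.12,0.05,-0.0174],[0,0,-0.002]],
    [[-0.22,0.09,-0.0174],[0,0,-0.004]],
    [[-0.33,0.134,-0.0174],[0,0,-0.006]],
    [[-0.44,0.18,-0.0174],[0,0,-0.008]],
    [[-0.55,0.223,-0.0174],[0,0,-0.01]],
    [[-0.65,0.264,-0.0174],[0,0,-0.012]],
    [[-0.74,0.3,-0.0174],[0,0,-0.0137]],
  ],
)

```text
t: 5.9
eef_pos: [0.5516, -0.12, 0.31]
tool_rot: [-0.0, 0.779, 0.627, 0.001]
contact_force: [0.9, -0.4, -5.1]
gripper_width: 0.173
```

```bash
python3 go.py .5573 -.182 .31 -12.3
```

```text
pos [ 0.5516 -0.12    0.31  ] tool x-> [0.214 0.977 0.002] y-> [ 0.977 -0.214  0.001] z-> [ 0.001  0.002 -1.   ]
yaw y -12.35 F [ 0.85 -0.43 -5.09] M [-0.03 -0.06  0.03] t 5.9 grip 0.17287372581973487
shift mm [-59.4  18.8  -0.1] frac [-0.1485  0.047  -0.0002] turn deg [ 0.05 -0.12 -0.05] frac [ 0.0001 -0.0003 -0.0001]
```

play_rows(
  motion=[
    [[-0.06,0.019,0],[0,0,0]],
    [[-0.11,0.035,0],[0,0,0]],
    [[-0.14,0.044,0],[0,0,0]],
    [[-0.1485,0.047,0],[0,0,0]],
    [[-0.1485,0.047,0],[0,0,0]],
    [[-0.1485,0.047,0],[0,0,0]],
  ],
)

```text
t: 6.5
eef_pos: [0.5575, -0.1801, 0.3099]
tool_rot: [-0.001, 0.778, 0.628, 0.001]
contact_force: [-0.8, 1.3, -6.2]
gripper_width: 0.168
```

```bash
python3 go.py .5573 -.182 .31 -12.3
python3 - <<'E'
from h import *
import pickle
for n,b in(('top',(320,180,480,300)),('side',(240,100,400,240))):
    c=shot(n);pickle.dump(c,open(n+'4.pkl','wb')); a=c['pixels'][b[1]:b[3],b[0]:b[2],::-1]
    cv2.imwrite(f'pics/{n}4.png',cv2.resize(a,None,fx=4,fy=4,interpolation=cv2.INTER_CUBIC))
E
```

```text
pos [ 0.5575 -0.1801  0.3099] tool x-> [0.212 0.977 0.003] y-> [ 0.977 -0.212  0.001] z-> [ 0.001  0.003 -1.   ]
yaw y -12.22 F [-0.82  1.26 -6.19] M [ 0.05 -0.06  0.02] t 6.5 grip 0.1683809902584395
shift mm [-1.9  0.2 -0.1] frac [-0.0048  0.0006 -0.0001] turn deg [ 0.04 -0.17  0.08] frac [ 0.0001 -0.0005  0.0002]
```

View pics/side4.png

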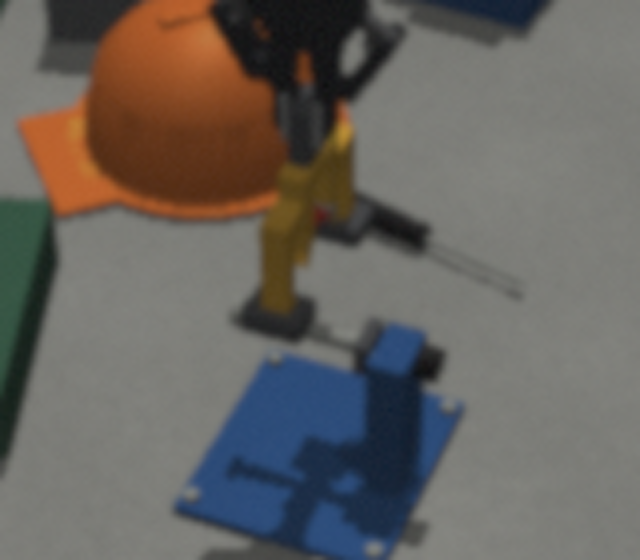

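View pics/top4.png

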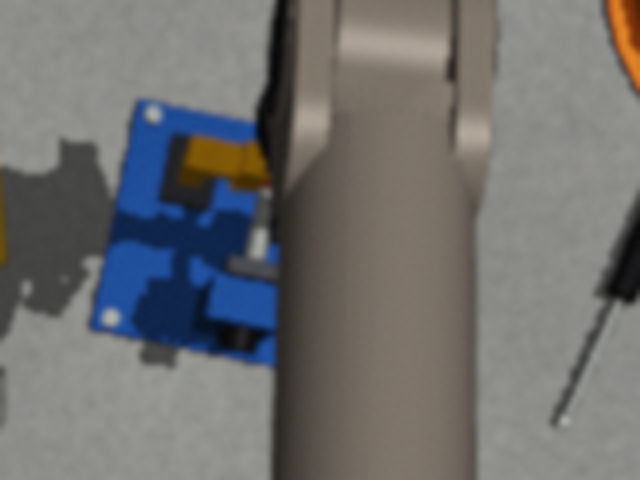

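Run:
```python
from h import *
import pickle
p=np.array([.5575,-.1801]); a=np.radians(-12.2); ex=np.array([np.cos(a),np.sin(a)]); ey=np.array([-ex[1],ex[0]])
for n in('side','top'):
    c=pickle.load(open(n+'4.pkl','rb')); q=cloud(c); d=q[...,:2]-p
    X=d@ex*1000; Y=d@ey*1000; Z=(q[...,2]-.188)*1000
    b=(abs(X)<35)&(abs(Y)<90)
    for nm,lo,hi in(('feet',-6,24),('foottop',14,23),('arms',84,96),('legs',25,62)):
        m=b&(Z>lo)&(Z<hi)
        for s,mm in(('+',m&(Y>0)),('-',m&(Y<0))):
            if mm.sum()>8: print(n,nm,s,mm.sum(),'X',np.percentile(X[mm],[2,50,98]).round(1),'Y',np.percentile(Y[mm],[2,50,98]).round(1),'Z',np.percentile(Z[mm],[2,50,98]).round(1))
    # pin near base end
```

```text
side feet + 165 X [-21.6  -5.7  21.3] Y [39.  64.7 73.3] Z [ 4.1 17.6 23. ]
side feet - 108 X [-22.7 -12.7   9.8] Y [-71.5 -43.  -36.8] Z [ 4.1 16.8 23.7]
side foottop + 110 X [-21.3  -7.   20.7] Y [38.4 61.5 73.3] Z [14.4 19.  22.4]
side foottop - 62 X [-22.7 -13.4   8.1] Y [-69.9 -46.5 -37. ] Z [14.4 19.2 22.8]
side arms + 106 X [-9.6 -1.3 11.2] Y [11.2 41.9 61.3] Z [84.7 91.6 94.9]
side arms - 36 X [-10.3  -8.7  -0.3] Y [-63.9 -42.1 -13.5] Z [84.5 90.2 94.7]
side legs + 128 X [-10.5  -4.3  10.6] Y [15. 58. 63.] Z [25.7 45.9 61.5]
side legs - 78 X [-10.9  -7.9  -0.5] Y [-63.2 -48.9  -2.8] Z [27.6 50.8 61.4]
top feet + 132 X [-22.  -11.1  20.4] Y [36.  59.1 68.7] Z [ 6.6 18.2 23.6]
top foottop + 103 X [-21.8 -11.2  19.3] Y [36.1 59.2 68.7] Z [14.7 19.2 22.8]
top arms + 119 X [-10.4  -0.5  10.2] Y [19.2 41.9 58.1] Z [85.1 90.5 95.3]
top legs + 37 X [-10.6  -9.4  11. ] Y [ 5.1 46.9 64. ] Z [26.4 43.9 59.8]
```

The yoke hangs about on the pin line, at TCP (0.5575, -0.180). Both views put it within 1–2 mm laterally. I'm lowering to just above the earliest possible latch contact.

play_rows(
  motion=[
    [[-0.003,0,0.02],[0,0,0]],
    [[-0.003,0,0.05],[0,0,0]],
    [[-0.003,0,0.08],[0,0,0]],
    [[-0.003,0,0.11],[0,0,0]],
    [[-0.003,0,0.14],[0,0,0]],
    [[-0.003,0,0.17],[0,0,0]],
    [[-0.003,0,0.185],[0,0,0]],
    [[-0.003,0,0.185],[0,0,0]],
  ],
)

```text
t: 7.4
eef_pos: [0.5567, -0.1812, 0.2348]
tool_rot: [-0.001, 0.778, 0.628, 0.001]
contact_force: [-0.6, -0.5, -5.6]
gripper_width: 0.172
```

```bash
python3 go.py .5573 -.1815 .22 -12.3
python3 - <<'E'
from h import *
import pickle
for n,b in(('side',(240,100,400,240)),):
    c=shot(n);pickle.dump(c,open(n+'5.pkl','wb')); a=c['pixels'][b[1]:b[3],b[0]:b[2],::-1]
    cv2.imwrite(f'pics/{n}5.png',cv2.resize(a,None,fx=4,fy=4,interpolation=cv2.INTER_CUBIC))
E
```

```text
pos [ 0.5567 -0.1812  0.2348] tool x-> [0.212 0.977 0.003] y-> [ 0.977 -0.212 -0.001] z-> [-0.001  0.003 -1.   ]
yaw y -12.21 F [-0.65 -0.53 -5.65] M [ 0.01  0.05 -0.01] t 7.4 grip 0.17249654135000522
shift mm [-0.2  0.7 14.8] frac [-0.0005  0.0017  0.037 ] turn deg [-0.07 -0.16  0.09] frac [-0.0002 -0.0004  0.0002]
```

View pics/side5.png

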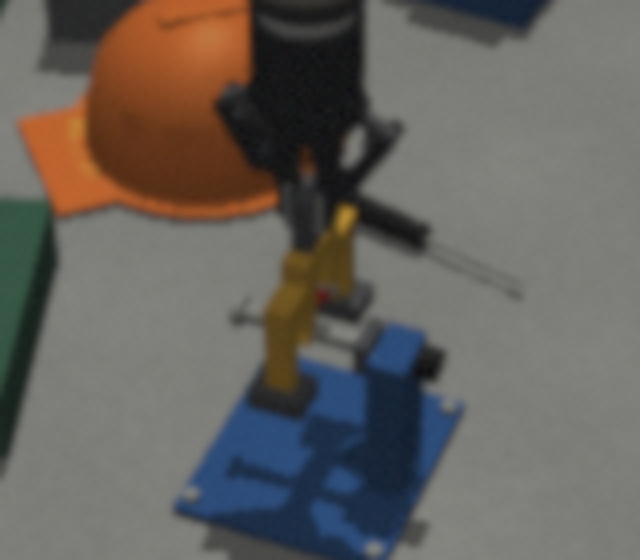

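The feet straddle the pin, which sits at the mouth below the red latch. I'll go down gently.

play_rows(
  motion=[
    [[0,0,0.004],[0,0,0]],
    [[0,0,0.008],[0,0,0]],
    [[0,0,0.012],[0,0,0]],
    [[0,0,0.016],[0,0,0]],
    [[0,0,0.02],[0,0,0]],
    [[0,0,0.024],[0,0,0]],
    [[0,0,0.028],[0,0,0]],
    [[0,0,0.03],[0,0,0]],
  ],
)

```text
t: 8.25
eef_pos: [0.5572, -0.1812, 0.2235]
tool_rot: [-0.001, 0.778, 0.628, 0.001]
contact_force: [-0.8, -0.3, -5.6]
gripper_width: 0.172
```

play_rows(
  motion=[
    [[0,0,0.003],[0,0,0]],
    [[0,0,0.006],[0,0,0]],
    [[0,0,0.009],[0,0,0]],
    [[0,0,0.012],[0,0,0]],
    [[0,0,0.015],[0,0,0]],
  ],
)

```text
t: 8.75
eef_pos: [0.5572, -0.1812, 0.2174]
tool_rot: [-0.001, 0.778, 0.628, 0.001]
contact_force: [-0.0, -0.1, -5.8]
gripper_width: 0.172
```

play_rows(
  motion=[
    [[0,0,0.003],[0,0,0]],
    [[0,0,0.006],[0,0,0]],
    [[0,0,0.009],[0,0,0]],
    [[0,0,0.012],[0,0,0]],
    [[0,0,0.015],[0,0,0]],
  ],
)

```text
t: 9.25
eef_pos: [0.5573, -0.1813, 0.2119]
tool_rot: [-0.001, 0.778, 0.628, 0.001]
contact_force: [-1.8, -0.3, 0.8]
gripper_width: 0.172
```

play_rows(
  motion=[
    [[0,0,0.003],[0,0,0]],
    [[0,0,0.006],[0,0,0]],
    [[0,0,0.009],[0,0,0]],
    [[0,0,0.012],[0,0,0]],
    [[0,0,0.015],[0,0,0]],
  ],
)

```text
t: 9.75
eef_pos: [0.5579, -0.1818, 0.2064]
tool_rot: [0.0, 0.778, 0.628, 0.001]
contact_force: [-1.1, -1.4, 5.5]
gripper_width: 0.173
```

play_rows(
  motion=[
    [[0,0,0.003],[0,0,0]],
    [[0,0,0.006],[0,0,0]],
    [[0,0,0.009],[0,0,0]],
    [[0,0,0.012],[0,0,0]],
    [[0,0,0.015],[0,0,0]],
  ],
)

```text
t: 10.25
eef_pos: [0.5583, -0.1827, 0.2005]
tool_rot: [0.001, 0.779, 0.628, 0.002]
contact_force: [-0.4, -3.8, 3.4]
gripper_width: 0.175
```

play_rows(
  motion=[
    [[0,0,0.003],[0,0,0]],
    [[0,0,0.006],[0,0,0]],
    [[0,0,0.009],[0,0,0]],
    [[0,0,0.012],[0,0,0]],
    [[0,0,0.015],[0,0,0]],
  ],
)

```text
t: 10.75
eef_pos: [0.558, -0.1829, 0.1941]
tool_rot: [0.001, 0.779, 0.627, 0.001]
contact_force: [-1.1, -4.8, 2.2]
gripper_width: 0.171
```

play_rows(
  motion=[
    [[0,0,0.003],[0,0,0]],
    [[0,0,0.006],[0,0,0]],
    [[0,0,0.009],[0,0,0]],
    [[0,0,0.012],[0,0,0]],
    [[0,0,0.015],[0,0,0]],
  ],
)

```text
t: 11.25
eef_pos: [0.5578, -0.1828, 0.1878]
tool_rot: [0.001, 0.779, 0.627, 0.001]
contact_force: [-1.2, -4.3, 0.2]
gripper_width: 0.171
```

```bash
python3 go.py .5573 -.182 .18 -12.3
```

```text
pos [ 0.5578 -0.1828  0.1878] tool x-> [0.213 0.977 0.001] y-> [ 0.977 -0.213  0.002] z-> [ 0.002  0.    -1.   ]
yaw y -12.27 F [-1.2  -4.35  0.2 ] M [-1.22  0.28  0.01] t 11.25 grip 0.17083177242257586
shift mm [ 0.7 -0.6  7.8] frac [ 0.0017 -0.0016  0.0194] turn deg [ 0.13 -0.05  0.03] frac [ 0.0003 -0.0001  0.0001]
```

play_rows(
  motion=[
    [[0,0,0.003],[0,0,0]],
    [[0,0,0.006],[0,0,0]],
    [[0,0,0.009],[0,0,0]],
    [[0,0,0.012],[0,0,0]],
    [[0,0,0.015],[0,0,0]],
  ],
)

```text
t: 11.75
eef_pos: [0.5575, -0.1828, 0.1814]
tool_rot: [0.0, 0.779, 0.627, 0.001]
contact_force: [0.4, -4.1, -3.5]
gripper_width: 0.178
```

play_rows(
  motion=[
    [[0,0,0.0025],[0,0,0]],
    [[0,0,0.005],[0,0,0]],
    [[0,0,0.0075],[0,0,0]],
    [[0,0,0.01],[0,0,0]],
  ],
)

```text
t: 12.15
eef_pos: [0.5572, -0.1811, 0.1765]
tool_rot: [-0.001, 0.778, 0.628, 0.001]
contact_force: [0.6, 0.7, -6.4]
gripper_width: 0.179
```

play_rows(
  motion=[
    [[0,0,0.0025],[0,0,0]],
    [[0,0,0.005],[0,0,0]],
    [[0,0,0.0075],[0,0,0]],
    [[0,0,0.01],[0,0,0]],
  ],
)

```text
t: 12.55
eef_pos: [0.5573, -0.1807, 0.1725]
tool_rot: [-0.001, 0.778, 0.628, 0.001]
contact_force: [-0.9, 0.1, -5.0]
gripper_width: 0.172
```

play_rows(
  motion=[
    [[0,0,0.0025],[0,0,0]],
    [[0,0,0.005],[0,0,0]],
    [[0,0,0.0075],[0,0,0]],
  ],
)

```text
t: 12.85
eef_pos: [0.5575, -0.1807, 0.1706]
tool_rot: [-0.001, 0.778, 0.628, 0.001]
contact_force: [-6.2, 2.4, 10.0]
gripper_width: 0.172
```

play_rows(
  motion=[
    [[0,0,0.0025],[0,0,0]],
    [[0,0,0.005],[0,0,0]],
    [[0,0,0.0075],[0,0,0]],
  ],
)

```text
t: 13.15
eef_pos: [0.5577, -0.1806, 0.1704]
tool_rot: [-0.0, 0.778, 0.628, 0.001]
contact_force: [-11.0, 1.8, 25.2]
gripper_width: 0.173
```

Firm stop at TCP z 0.1704, with about 31 N on the stand. I'm relaxing at once.

play_rows(
  motion=[
    [[0,0,-0.003],[0,0,0]],
    [[0,0,-0.003],[0,0,0]],
    [[0,0,-0.003],[0,0,0]],
  ],
)

```text
t: 13.45
eef_pos: [0.5575, -0.1807, 0.1711]
tool_rot: [-0.001, 0.778, 0.628, 0.001]
contact_force: [-0.1, 0.5, -5.4]
gripper_width: 0.172
```

```bash
python3 go.py .5573 -.182 .18 -12.3
python3 - <<'E'
from h import *
import pickle
for n,b in(('side',(260,140,360,220)),('top',(340,190,420,260))):
    c=shot(n);pickle.dump(c,open(n+'6.pkl','wb')); a=c['pixels'][b[1]:b[3],b[0]:b[2],::-1]
    cv2.imwrite(f'pics/{n}6.png',cv2.resize(a,None,fx=7,fy=7,interpolation=cv2.INTER_CUBIC))
E
```

```text
pos [ 0.5575 -0.1807  0.1711] tool x-> [0.212 0.977 0.002] y-> [ 0.977 -0.212  0.001] z-> [ 0.001  0.002 -1.   ]
yaw y -12.25 F [-0.08  0.53 -5.43] M [ 0.03  0.06 -0.05] t 13.45 grip 0.17227272547242076
shift mm [-1.3  0.1 -8.9] frac [-0.0033  0.0002 -0.0223] turn deg [ 0.03 -0.14  0.05] frac [ 0.0001 -0.0004  0.0002]
```

View pics/side6.png

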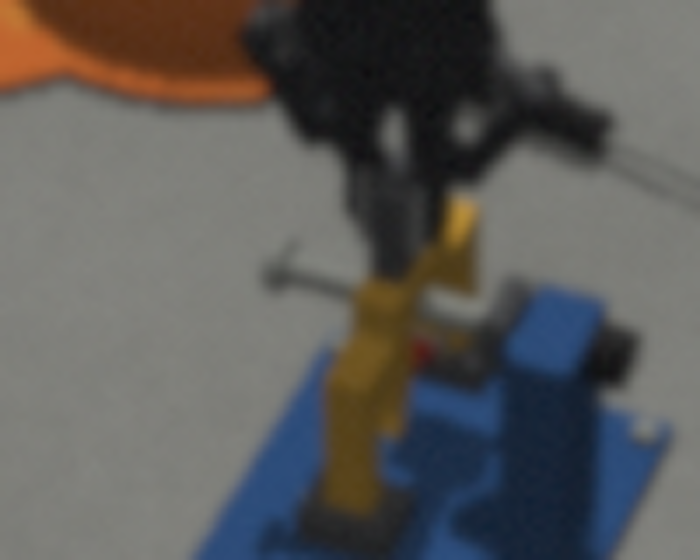

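Latch red is visible below the pin. I'll raise 22 mm, then approach latch contact gently.

play_rows(
  motion=[
    [[0,0,-0.008],[0,0,0]],
    [[0,0,-0.016],[0,0,0]],
    [[0,0,-0.024],[0,0,0]],
    [[0,0,-0.032],[0,0,0]],
    [[0,0,-0.04],[0,0,0]],
    [[0,0,-0.048],[0,0,0]],
    [[0,0,-0.054],[0,0,0]],
    [[0,0,-0.054],[0,0,0]],
  ],
)

```text
t: 14.35
eef_pos: [0.5576, -0.1807, 0.193]
tool_rot: [-0.0, 0.778, 0.628, 0.001]
contact_force: [0.2, 0.4, -6.6]
gripper_width: 0.177
```

play_rows(
  motion=[
    [[0,0,-0.0025],[0,0,0]],
    [[0,0,-0.005],[0,0,0]],
    [[0,0,-0.005],[0,0,0]],
  ],
)

```text
t: 14.65
eef_pos: [0.5576, -0.1808, 0.1951]
tool_rot: [-0.0, 0.779, 0.628, 0.001]
contact_force: [-0.0, 0.2, -5.1]
gripper_width: 0.177
```

play_rows(
  motion=[
    [[0,0,-0.0025],[0,0,0]],
    [[0,0,-0.005],[0,0,0]],
    [[0,0,-0.005],[0,0,0]],
  ],
)

```text
t: 14.95
eef_pos: [0.5575, -0.1807, 0.1969]
tool_rot: [-0.001, 0.778, 0.628, 0.001]
contact_force: [1.6, 0.5, -7.4]
gripper_width: 0.174
```

play_rows(
  motion=[
    [[0,0,-0.002],[0,0,0]],
    [[0,0,-0.004],[0,0,0]],
    [[0,0,-0.004],[0,0,0]],
  ],
)

```text
t: 15.25
eef_pos: [0.5572, -0.1807, 0.1972]
tool_rot: [-0.001, 0.778, 0.628, 0.001]
contact_force: [3.7, -1.0, -20.0]
gripper_width: 0.172
```

play_rows(
  motion=[
    [[0,0,-0.0025],[0,0,0]],
    [[0,0,-0.0025],[0,0,0]],
    [[0,0,-0.0025],[0,0,0]],
    [[0,0,-0.0025],[0,0,0]],
    [[0,0,-0.0025],[0,0,0]],
  ],
)

```text
t: 15.75
eef_pos: [0.5571, -0.1807, 0.1973]
tool_rot: [-0.001, 0.778, 0.628, 0.001]
contact_force: [5.5, -0.9, -21.2]
gripper_width: 0.173
```

```bash
python3 go.py .5573 -.182 .171 -12.3
python3 - <<'E'
from h import *
for n,b in(('side',(260,140,360,220)),):
    c=shot(n); a=c['pixels'][b[1]:b[3],b[0]:b[2],::-1]
    cv2.imwrite(f'pics/{n}7.png',cv2.resize(a,None,fx=7,fy=7,interpolation=cv2.INTER_CUBIC))
E
```

```text
pos [ 0.5571 -0.1807  0.1973] tool x-> [0.212 0.977 0.003] y-> [ 0.977 -0.212 -0.001] z-> [-0.     0.003 -1.   ]
yaw y -12.24 F [  5.54  -0.94 -21.19] M [-0.34 -1.56  0.02] t 15.75 grip 0.1727972256281849
shift mm [-1.3  0.5 26.3] frac [-0.0032  0.0012  0.0656] turn deg [-0.05 -0.18  0.06] frac [-0.0001 -0.0005  0.0002]
```

View pics/side7.png

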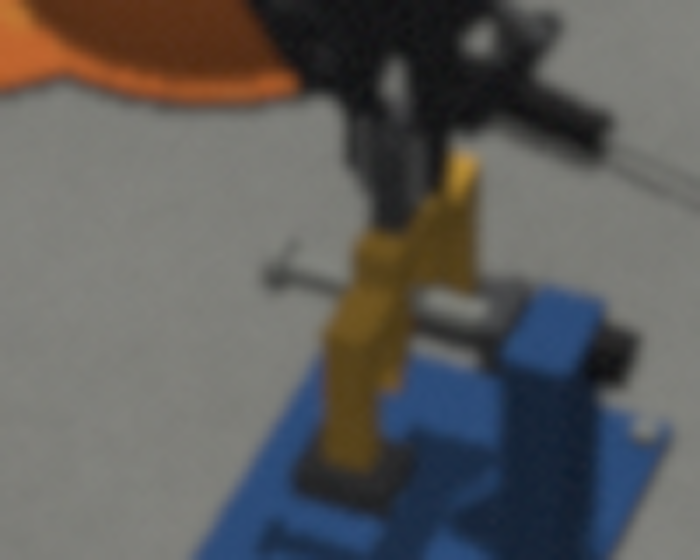

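The latch holds with about 15 N beyond the weight. I'm easing to the middle of the band and holding briefly.

play_rows(
  motion=[
    [[0,0,-0.0015],[0,0,0]],
    [[0,0,-0.0015],[0,0,0]],
    [[0,0,-0.0015],[0,0,0]],
    [[0,0,-0.0015],[0,0,0]],
  ],
)

```text
t: 16.2
eef_pos: [0.5571, -0.1807, 0.1972]
tool_rot: [-0.001, 0.778, 0.628, 0.001]
contact_force: [5.2, -1.3, -21.9]
gripper_width: 0.174
```

play_rows(
  motion=[
    [[0,0,-0.001],[0,0,0]],
    [[0,0,-0.001],[0,0,0]],
    [[0,0,-0.001],[0,0,0]],
    [[0,0,-0.001],[0,0,0]],
  ],
)

```text
t: 16.6
eef_pos: [0.5571, -0.1808, 0.1972]
tool_rot: [-0.001, 0.778, 0.628, 0.001]
contact_force: [5.5, -1.3, -21.1]
gripper_width: 0.171
```

play_rows(
  motion=[
    [[0,0,0.0015],[0,0,0]],
    [[0,0,0.0015],[0,0,0]],
    [[0,0,0.0015],[0,0,0]],
  ],
)

```text
t: 16.9
eef_pos: [0.5573, -0.1808, 0.1971]
tool_rot: [-0.001, 0.778, 0.628, 0.001]
contact_force: [3.9, -0.2, -14.5]
gripper_width: 0.172
```

play_rows(
  motion=[
    [[0,0,0],[0,0,0]],
    [[0,0,0],[0,0,0]],
    [[0,0,0],[0,0,0]],
    [[0,0,0],[0,0,0]],
    [[0,0,0],[0,0,0]],
  ],
)

```text
t: 17.4
eef_pos: [0.5573, -0.1808, 0.1971]
tool_rot: [-0.001, 0.778, 0.628, 0.001]
contact_force: [3.0, -0.5, -14.4]
gripper_width: 0.171
```

Steady pull of about 8.5 N beyond the weight. I'll lower to the seat at TCP 0.1705.

play_rows(
  motion=[
    [[0,0,0.008],[0,0,0]],
    [[0,0,0.016],[0,0,0]],
    [[0,0,0.024],[0,0,0]],
    [[0,0,0.032],[0,0,0]],
    [[0,0,0.04],[0,0,0]],
    [[0,0,0.048],[0,0,0]],
    [[0,0,0.056],[0,0,0]],
    [[0,0,0.062],[0,0,0]],
  ],
)

```text
t: 18.2
eef_pos: [0.5572, -0.1807, 0.1719]
tool_rot: [-0.001, 0.778, 0.628, 0.001]
contact_force: [-0.7, -0.9, -5.0]
gripper_width: 0.172
```

play_rows(
  motion=[
    [[0,0,0.003],[0,0,0]],
    [[0,0,0.003],[0,0,0]],
    [[0,0,0.003],[0,0,0]],
  ],
)

```text
t: 18.5
eef_pos: [0.5573, -0.1807, 0.1708]
tool_rot: [-0.001, 0.778, 0.628, 0.001]
contact_force: [0.2, 0.2, -5.0]
gripper_width: 0.172
```

play_rows(
  motion=[
    [[0,0,0.001],[0,0,0]],
    [[0,0,0.001],[0,0,0]],
    [[0,0,0.001],[0,0,0]],
  ],
)

```text
t: 18.8
eef_pos: [0.5573, -0.1807, 0.1707]
tool_rot: [-0.001, 0.778, 0.628, 0.001]
contact_force: [-2.2, 0.0, -0.5]
gripper_width: 0.17
```

Resting on the pin (about 5.5 N carried by the stand). Release.

play_rows(
  motion=[
    [[0,0,0],[0,0,0]],
    [[0,0,0],[0,0,0]],
    [[0,0,0],[0,0,0]],
    [[0,0,0],[0,0,0]],
    [[0,0,0],[0,0,0]],
    [[0,0,0],[0,0,0]],
  ],
  fingers=45,
)

```text
t: 19.4
eef_pos: [0.5573, -0.1807, 0.1707]
tool_rot: [-0.001, 0.778, 0.628, 0.001]
contact_force: [0.1, -0.5, 0.4]
gripper_width: 0.53
```

```bash
python3 go.py .5573 -.182 .171 -12.3
python3 - <<'E'
from h import *
for n,b in(('side',(260,140,360,220)),):
    c=shot(n); a=c['pixels'][b[1]:b[3],b[0]:b[2],::-1]
    cv2.imwrite(f'pics/{n}8.png',cv2.resize(a,None,fx=7,fy=7,interpolation=cv2.INTER_CUBIC))
E
```

```text
pos [ 0.5573 -0.1807  0.1707] tool x-> [0.212 0.977 0.003] y-> [ 0.977 -0.212 -0.   ] z-> [ 0.     0.003 -1.   ]
yaw y -12.24 F [ 0.12 -0.47  0.42] M [-0.02 -0.01 -0.04] t 19.4 grip 0.5295580401006853
shift mm [-1.2  0.2 -0.3] frac [-0.0031  0.0006 -0.0007] turn deg [-0.02 -0.19  0.06] frac [-0.0001 -0.0005  0.0002]
```

View pics/side8.png

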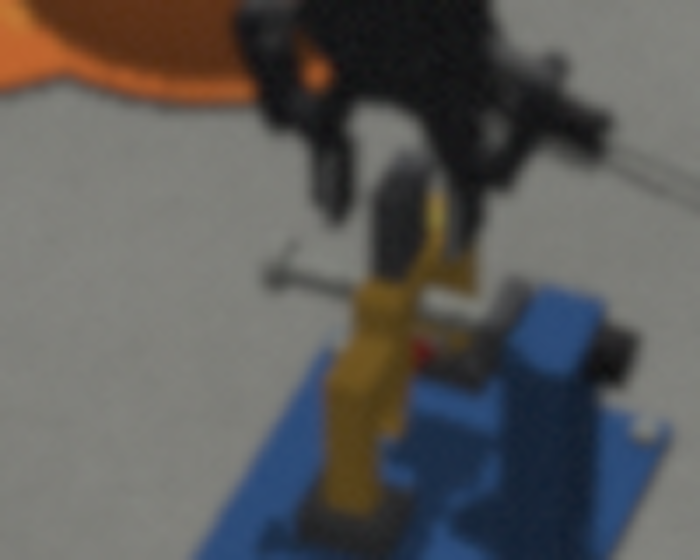

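Fingers are clear of the tab and the yoke hangs upright. Retreat straight up.

play_rows(
  motion=[
    [[0,0,-0.02],[0,0,0]],
    [[0,0,-0.06],[0,0,0]],
    [[0,0,-0.12],[0,0,0]],
    [[0,0,-0.2],[0,0,0]],
    [[0,0,-0.28],[0,0,0]],
    [[0,0,-0.34],[0,0,0]],
    [[0,0,-0.35],[0,0,0]],
    [[0,0,-0.35],[0,0,0]],
  ],
)

```text
t: 20.25
eef_pos: [0.5576, -0.1812, 0.3116]
tool_rot: [-0.0, 0.778, 0.628, 0.002]
contact_force: [-1.0, 0.8, 0.4]
gripper_width: 0.523
```

play_rows(
  motion=[
    [[-0.1,0,0],[0,0,0]],
    [[-0.2,0,0],[0,0,0]],
    [[-0.3,0,0],[0,0,0]],
    [[-0.4,0,0],[0,0,0]],
    [[-0.5,0,0],[0,0,0]],
    [[-0.55,0,0],[0,0,0]],
    [[-0.55,0,0],[0,0,0]],
    [[-0.55,0,0],[0,0,0]],
  ],
)

```text
t: 21.05
eef_pos: [0.5105, -0.3956, 0.3093]
tool_rot: [-0.002, 0.779, 0.628, 0.002]
contact_force: [0.3, 0.7, -0.2]
gripper_width: 0.527
```

Run:
```python
from h import *
import pickle
prev=None
p=np.array([.5573,-.1807]); a=np.radians(-12.2); ex=np.array([np.cos(a),np.sin(a)]); ey=np.array([-ex[1],ex[0]])
for n,b in(('side',(260,140,360,220)),('top',(330,180,430,260))):
    c=shot(n); save(c,n+'9f.png'); im=c['pixels'][b[1]:b[3],b[0]:b[2],::-1]
    cv2.imwrite(f'pics/{n}9.png',cv2.resize(im,None,fx=7,fy=7,interpolation=cv2.INTER_CUBIC))
    q=cloud(c); d=q[...,:2]-p; X=d@ex*1000; Y=d@ey*1000; Z=q[...,2]*1000
    hsv=cv2.cvtColor(c['pixels'],cv2.COLOR_RGB2HSV);H,s,v=cv2.split(hsv)
    box=(abs(X)<30)&(abs(Y)<85)&(Z>15)
    tab=box&(abs(Y)<22)&(Z>190)&(abs(X)<14); print(n,'tab',tab.sum(),np.percentile(X[tab],[2,50,98]),np.percentile(Y[tab],[2,50,98]),np.percentile(Z[tab],[50,98]))
    red=box&((H<8)|(H>172))&(s>120)
    if red.sum(): print('red',red.sum(),np.percentile(X[red],[0,50,100]),np.percentile(Y[red],[0,50,100]),np.percentile(Z[red],[0,50,100]))
print(bot.get_obs()['t'])
```

```text
side tab 79 [-7.60723521 -2.0067615   7.64567451] [-16.51523259   5.40561393  17.45526031] [203.59646733 208.36273427]
red 6 [-9.02789772 -3.62371802  8.96610725] [-43.180404    -8.59325342  -7.12649684] [ 61.92478251 102.87015065 104.15610362]
top tab 92 [-7.42783208 -0.54156081  8.6687    ] [-19.63558882  -2.76773704  13.15008782] [202.52491311 210.03338486]
red 1 [-5.27233234 -5.27233234 -5.27233234] [6.27024869 6.27024869 6.27024869] [99.63789435 99.63789435 99.63789435]
21.15
```

View pics/side9.png

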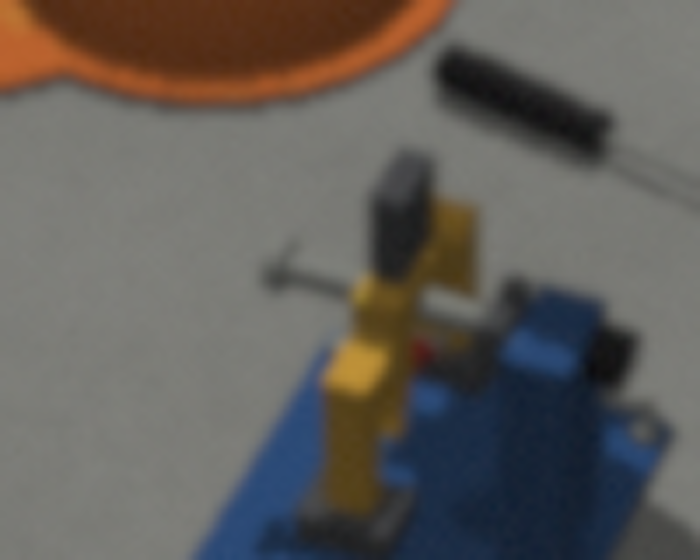

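View pics/top9f.png

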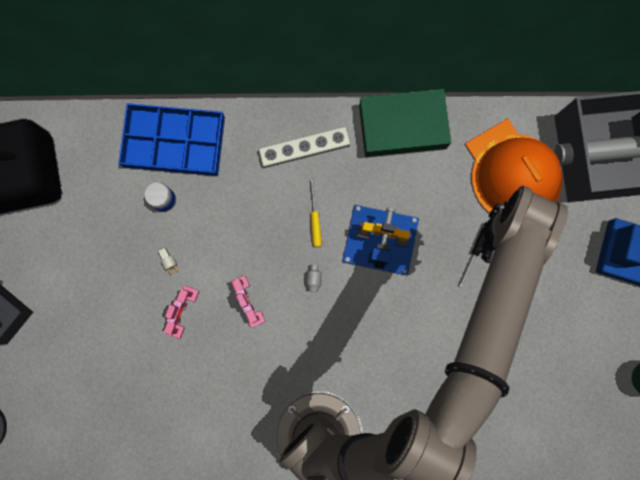

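The yoke hangs on the stand at about (385,233), with its tab top at 203 mm as expected for a seated yoke. The bystanders haven't moved. I'll let it settle and check that it's still.

play_rows(
  motion=[
    [[0,0,0],[0,0,0]],
    [[0,0,0],[0,0,0]],
    [[0,0,0],[0,0,0]],
    [[0,0,0],[0,0,0]],
    [[0,0,0],[0,0,0]],
    [[0,0,0],[0,0,0]],
    [[0,0,0],[0,0,0]],
    [[0,0,0],[0,0,0]],
  ],
)

```text
t: 21.95
eef_pos: [0.5115, -0.3943, 0.3102]
tool_rot: [-0.001, 0.778, 0.629, 0.002]
contact_force: [0.5, -0.3, -0.1]
gripper_width: 0.526
```

Run:
```python
from h import *
a=cv2.imread('pics/side9f.png').astype(int); c=shot('side'); b=c['pixels'][:,:,::-1].astype(int)
d=abs(a-b)[140:220,260:360]; e=abs(a-b)[300:380,300:400]
print('yoke diff mean/max',d.mean(),d.max(),'background',e.mean(),e.max())
o=bot.get_obs(); print(o['t'],o['contact_force'].round(2) if hasattr(o['contact_force'],'round') else o['contact_force'])
print(bot.hand_in())
```

```text
yoke diff mean/max 0.9295 16 background 0.67425 4
22.0 [ 0.18  0.08 -0.02]
the job is handed in; nothing more can be done
None
```

The yellow yoke is hanging on the stand's pin with its latch shut behind it, and the job was handed in at t = 22.0 s.

- **Hanging it:** I gripped the tab, lowered the mouth over the pin and pressed through the latch at about 11 N on the stand. The sideways latch force dropped to zero about 9 mm before the stop, which I took as the latch snapping shut. The firm stop came at TCP z 0.1704, which puts the pin about 4 mm above nominal.
- **Tug:** The latch stopped the yoke about 26 mm above home. I first read 14–16 N beyond the yoke's weight for about 1.4 s, so it was slightly above 15 N part of the time. I then eased off and held about 8.5 N for 0.5 s.
- **Left hanging:** I lowered the yoke onto the pin, opened the fingers and backed away. The tab top is at about 203 mm, which agrees with a fully home yoke.
- **Stillness:** Two side images about 0.9 s apart showed almost no change around the yoke: mean 0.9 grey levels, against 0.7 for the background. The largest single-pixel change there was 16, against 4, and I did not look into it. The wrist force was about 0 at the end.
- **Other things on the bench:** They look unmoved in the last top view.

**Weak points:**
- The highest stand load I read was about 31 N, at the home stop. That was read only at the end of each call, so a brief higher peak is possible.
- The latch is mostly hidden in the final pictures, with only a little red showing. The evidence that it is shut is the firm upward stop during the tug.

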